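# Set a spring-return air valve two turns open and hold it

### The arm

A 7-joint arm with a two-finger parallel gripper is mounted at the origin on a cart in front of the work surface, level with it; the furniture and walls round the work are solid. World frame = base frame: x ahead of the robot, y to its left, z up, the work surface at z = 0. Lengths are in m, angles in rad, forces in N, time in s.
With the tool pointing down it reaches from about 0.4 to 0.9 m from the base axis. Payload 5.6 kg.
Tool frame: the origin (TCP) lies where the fingers leave the gripper's body, on its centre line; the fingertips stand 88 mm ahead of it and the grasp point (between the pads) lies 69 mm ahead of it; z points along the fingers, y is the line along which they close (so a half turn about z gives the same grasp; the last joint's range is limited). The gripper opens to 92 mm and grips with 3 to 60 N. Pads are 20 mm wide; open, the fingers measure 128 mm over their backs; the gripper's body (75 mm by 189 mm) begins 69 mm behind the grasp point.
Start: joints at [-1.309, 0.468, -0.012, 1.603, 0.006, 1.071, -0.056], TCP at [0.195, 0.62, 0.303] pointing down, gripper open.
Joint ranges: [-2.53, 2.53], [-0.31, 2.02], [-1.57, 1.55], [0.28, 2.44], [-1.29, 4.43], [0.15, 1.84], [-2.92, 2.92]. Speed limits (rad/s): [2.57, 2.57, 3.14, 3.14, 3.14, 3.14, 3.14].

### API

Orientations are given as a rotation vector (axis times angle).
In Python, from station import env gives the robot as it stands. The module is installed in compiled form; this text tells all that it offers.
- The arm moves only by the tool send_rows, never from a script. Its argument "targets" is text: rows parted by semicolons, each of 5 numbers parted by spaces: the shift along the world's x, y, z in cm, then the turn about the world's z in degrees, then the closure, from -1 (fully open) to 1 (shut). A call has exactly 8 rows; each row is the pose to reach, as a shift and turn from the pose commanded when the call began; what a row does not reach only later rows make up. A row lasts 1/10 s, in which the tool goes at most 50 mm and 8.59 degrees, less where a joint would pass 70% of its speed; a pose out of reach is approached as far as the arm can. A call with a gripper value outside its range is refused whole. The fingers move at their own pace and stop on an object; "squeeze" is the grip in N (left out, the last holds). Time passes only in rows, so rows that repeat a pose let the fingers close, or fill a call up. It gives the time, the measured TCP pose, the force, the opening and the grip force at its end, in the units of the state.
- env.read_state(): the state, without advancing time (a new reading comes with each control period).
- env.snapshot(name): name is "side" or "top" or "wrist"; returns a dict with "pixels" (384x512x3 uint8, blue, green, red), "depth" (384x512 float32, m along the optical axis (not along the pixel's ray), 0 where there is no reading), "mtx" (3x3 intrinsics, pixels), "position" and "orientation" of the camera in the world; the wrist camera has in their place "T_tool_cam" (4x4, takes a point from camera to tool coordinates, whose origin is the TCP and whose axes are the flange's). Camera axes: x right, y down, z forward; pixel columns grow to the right and rows downward; lengths in m; the calibration is good to about 2 mm. A picture is of the moment at which its call begins: read the wrist's pose just before it.
- env.job_done(): hands the job in; it is judged then, once.
The state is a dict: "t": time; "joint_pos": joint angles; "dq": joint speeds; "effort": joint torques, N m; "tcp_pos": TCP position; "tool_rot": TCP orientation; "wrist_force": force on the tool from outside, world axes, zero at the start; "ft_torque": the same for the moment, N m; "width": opening from 0.0 (shut) to 1.0 (fully open); "grip_force": force on a finger pad.
Only numpy, scipy, OpenCV 4.12 (cv2) and the standard library are available. Lean on these libraries where they do the work, as an engineer would, in place of code of your own. Each camera call takes 0.05 s, during which the arm holds its last target. There are 200 camera calls.

### The job

Take the valve by the upright crank handle on its handwheel, turn it clockwise (seen from above) until it is fully closed against its stop, then back it off exactly two full turns counter-clockwise. The valve creeps shut when let go, so finish with the gripper still holding the handle, keeping the wheel still at two turns open. Leave the wrench, the tin and the screwdriver lying round it alone.

Things in the scene. Friction and masses are not known exactly. Their poses are not given: they have to be found in the camera images.
- valve: fixed valve stand: a 130 x 200 x 8 mm steel plate bolted to the bench, with a grey pipe valve (pipe along its own y axis, 254 mm end to end, small pressure gauge at its -y end, top 109 mm above the bench), brass neck and steel handwheel on an upright stem. Origin: on the bench under the wheel's axis; z up. It never moves
- wheel_centre (a point): point on the upright axis of the handwheel, 168 mm above the bench, level with the middle of the crank handle. The wheel is 122 mm across over its rim, its rim and spokes lie 126 to 138 mm above the bench, the nut in its middle ends at 142 mm
- valve_handle: the black upright crank handle on the wheel's rim: round, 20 mm thick, 54 mm tall, from 141 to 195 mm above the bench. Origin: in its middle, 168 mm above the bench, 55 mm from the wheel's axis. z up. It revolves freely on its own upright pin, so a gripper can carry it round the circle without turning itself
- valve_wheel (a joint): angle of the handwheel and of the handle's bearing about its axis: 0 = closed at the rigid stop, grows counter-clockwise seen from above as it opens, one turn = 6.283, travel ends at 22. Starts 1.5 to 6.0 open, held by friction (0.12 N m). A spring pulls it shut with 0.012 N m per rad, so it creeps shut if let go beyond about 10 rad. Turning takes 2 to 6 N at the handle
- wrench: a combination wrench 240 x 32 x 6 mm lying flat on the robot's side of the valve; leave alone. Origin: underside centre, long axis y
- tin: a round closed tin, 76 mm across, 33 mm high, lying beyond the valve to the left; leave alone. Origin: underside centre
- driver: a screwdriver 179 mm long, 30 mm thick, lying beyond the valve to the right; leave alone. Origin: underside centre, long axis y

How it is judged:
On the way, in this order (a step that is already met when the one before it is completed fails the run):
1. the valve is closed fully against its stop, by the handle (value of joint valve_wheel below 0.08 rad and contact force between the fingers and valve_handle above 1 N), for 0.1 s.
2. the valve is backed off two turns, the handle held (value of joint valve_wheel between 12.306 and 12.826 rad and contact force between the fingers and valve_handle above 1 N), for 0.2 s.
At the end, for the whole second after the job is handed in: The wheel stands still (under 0.1 rad/s) two full turns open from its stop (12.57 rad, within 0.26 rad or 15 degrees), the gripper holds the handle (fingers press on it with over 1 N, the grasp point within 32 mm of its middle), and wrench, tin and screwdriver lie within 30 mm of where they were (all of step 2 and velocity of joint valve_wheel between -0.1 and 0.1 rad/s and distance between the grasp point and valve_handle below 0.032 m and distance of each of wrench, tin, driver from where it was at the start of the episode below 0.03 m); the arm keeps its last pose, push and grip.
It fails at once if the wrench, tin or screwdriver is pushed away (distance of any of wrench, tin, driver from where it was at the start of the episode above 0.03 m).
It also fails if it takes over 62 s, if anything falls off the work surface, if the arm or the gripper's body presses on something with over 40 N, if the wrist force passes 120 N, or if a joint passes its speed limit or range.

## Working session

There is one attempt and no reset: what is moved stays moved. The work goes in short steps, Python scripts to look and compute and a tool call to move; the robot and the scene stay as the last step left them, time stands still between calls to the robot, and variables do not carry over. Pictures are saved under pics/ and viewed, at most 10 in all, crops included, and the job is handed in when it is done.

Besides the shell and the picture viewer there is one more tool, called after ">>>" in YAML: its name, and indented under it one key for each argument. send_rows: Moves the arm, as the interface text tells. Its arguments: {"type":"object","properties":{"targets":{"type":"string"},"squeeze":{"type":"number"}},"required":["targets"]}

```bash
mkdir -p pics; python3 - <<'E'
from station import env
import cv2,numpy as np
s=env.read_state();print({k:np.round(v,3) for k,v in s.items()})
a=env.snapshot("top");b=env.snapshot("side")
for n,d in(("top",a),("side",b)):
    cv2.imwrite(f"pics/{n}0.png",d["pixels"]);np.savez(f"{n}0.npz",**d);print(n,d["mtx"],d["position"],d["orientation"])
E
```

```text
{'t': np.float64(0.0), 'joint_pos': array([-1.309,  0.468, -0.012,  1.604,  0.006,  1.071, -0.056]), 'dq': array([-0.   ,  0.   ,  0.001, -0.001, -0.001, -0.   ,  0.001]), 'effort': array([ 1.0000e-03, -5.2059e+01, -1.2000e-02, -2.4375e+01, -5.7000e-02,
        1.7000e-02,  0.0000e+00]), 'tcp_pos': array([0.195, 0.62 , 0.302]), 'tool_rot': array([-4.770e-01, -3.105e+00,  3.000e-03]), 'wrist_force': array([0.395, 0.423, 0.325]), 'ft_torque': array([ 0.01 , -0.008, -0.006]), 'grip_force': np.float64(0.0), 'width': np.float64(1.001)}
top [[364.02541236   0.         250.14218683]
 [  0.         364.02541236 196.63734402]
 [  0.           0.           1.        ]] [0.45294773 0.00749182 0.95847538] [-2.10232843  2.13719302 -0.14788866]
side [[432.46706872   0.         255.21948746]
 [  0.         432.46706872 195.05925381]
 [  0.           0.           1.        ]] [0.37375767 0.69249154 0.7671658 ] [-0.4141762   2.73199841 -1.19164565]
```

View pics/top0.png

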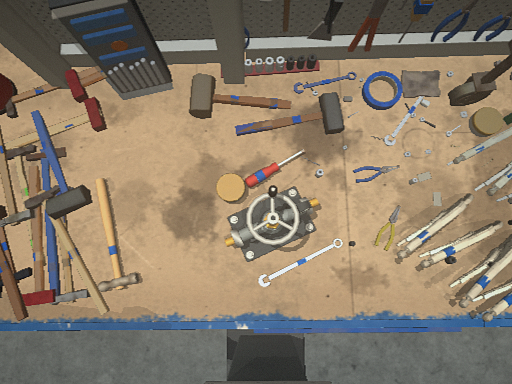

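View pics/side0.png

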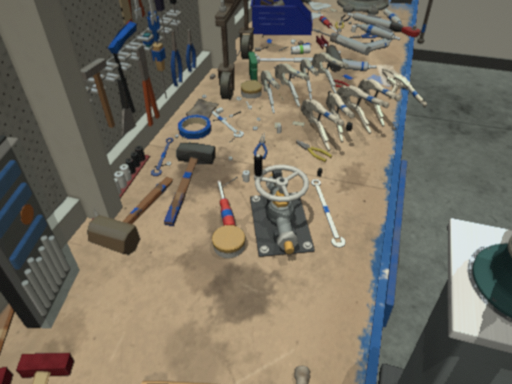

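The top view shows the handwheel centred near (273,219), with the black handle at about (272,190) on its far side. The wrench lies at about (300,262), the tin at (231,187) and the driver at (275,168). In the side view the handle stands at about (258,165).

```bash
cat > h.py <<'E'
import numpy as np,cv2
from scipy.spatial.transform import Rotation as R
from scipy.optimize import least_squares
def cloud(d):
    z=d["depth"].astype(float);v,u=np.mgrid[:z.shape[0],:z.shape[1]];K=d["mtx"]
    p=np.dstack([(u-K[0,2])/K[0,0]*z,(v-K[1,2])/K[1,1]*z,z])
    if "position" in d: T=R.from_rotvec(d["orientation"]).as_matrix();o=d["position"]
    w=p@T.T+o;w[z==0]=np.nan;return w
def circ(P):
    f=lambda q:np.hypot(P[:,0]-q[0],P[:,1]-q[1])-q[2]
    return least_squares(f,[*P[:,:2].mean(0),.058],loss="soft_l1",f_scale=.003).x
E
python3 - <<'E'
from h import *
for n,(u0,u1,v0,v1) in(("top",(225,330,165,265)),("side",(235,330,135,230))):
    d=dict(np.load(n+"0.npz"));w=cloud(d)[v0:v1,u0:u1].reshape(-1,3);w=w[~np.isnan(w[:,0])]
    m=w[(w[:,2]>.122)&(w[:,2]<.145)];c0=np.median(m,0)
    for i in range(3):
        c=circ(m[abs(np.hypot(*(m[:,:2]-c0[:2]).T)-.056)<(.02,.012,.009)[i]]);c0=c
    print(n,len(m),"rim",c)
    h=w[(w[:,2]>.15)&(w[:,2]<.21)];print(len(h),"handle",h.mean(0),h.min(0),h.max(0))
    t=h[h[:,2]>.188];print("top",len(t),t.mean(0),"rel",np.hypot(*(t.mean(0)-c0)[:2]))
E
```

```text
top 1058 rim [ 0.54353725 -0.01981909  0.05425113]
91 handle [ 0.59683774 -0.01943861  0.1871544 ] [ 0.58857782 -0.02868225  0.15263965] [ 0.60882977 -0.01129223  0.19713186]
top 68 [ 0.59876956 -0.01989021  0.19279033] rel 0.05523235798301696
side 941 rim [ 0.54290588 -0.01410357  0.05441094]
165 handle [ 0.59685577 -0.01186714  0.17531071] [ 0.58907514 -0.02348206  0.15006334] [ 0.60696062 -0.00640291  0.1953342 ]
top 46 [ 0.59780879 -0.01418287  0.19170717] rel 0.05490296601239979
```

>>> send_rows:
  targets: "2.2 -3.5 1 3 -1;4.4 -7 2 6 -1;6.6 -10.5 3 9 -1;8.8 -14 4 12 -1;11 -17.5 5 15 -1;13.2 -21 6 18 -1;15.4 -24.5 7 18 -1;17.6 -28 8 18 -1"
  squeeze: 35

```text
t: 0.9
tcp_pos: [0.3717, 0.3383, 0.3829]
tool_rot: [0.015, -3.141, 0.0]
wrist_force: [1.0, -0.2, 0.1]
width: 0.999
grip_force: 0.0
```

>>> send_rows:
  targets: "2.2 -3.5 0 0 -1;4.4 -7 0 0 -1;6.6 -10.5 0 0 -1;8.8 -14 0 0 -1;11 -17.5 0 0 -1;13.2 -21 0 0 -1;15.4 -24.5 0 0 -1;17.6 -28 0 0 -1"

```text
t: 1.7
tcp_pos: [0.5475, 0.0585, 0.3825]
tool_rot: [0.015, -3.141, -0.0]
wrist_force: [0.5, 0.7, 0.3]
width: 1.0
grip_force: 0.0
```

>>> send_rows:
  targets: "1.3 -2 0 0 -1;2.6 -4 0 0 -1;3.9 -6 0 0 -1;5.1 -7.7 0 0 -1;5.1 -7.7 0 0 -1;5.1 -7.7 0 0 -1;5.1 -7.7 0 0 -1;5.1 -7.7 0 0 -1"

```text
t: 2.5
tcp_pos: [0.5977, -0.0157, 0.3827]
tool_rot: [0.017, -3.141, -0.001]
wrist_force: [-0.0, -0.2, -0.3]
width: 0.998
grip_force: 0.0
```

```bash
python3 - <<'E'
from station import env
from h import *
s=env.read_state();d=env.snapshot("wrist");cv2.imwrite("pics/w1.png",d["pixels"])
print({k:np.round(v,3) for k,v in s.items()})
M=R.from_rotvec(s["tool_rot"]).as_matrix();T=d["T_tool_cam"]
d["position"]=M@T[:3,3]+s["tcp_pos"];d["orientation"]=R.from_matrix(M@T[:3,:3]).as_rotvec()
w=cloud(d).reshape(-1,3);w=w[~np.isnan(w[:,0])]
w=w[np.hypot(w[:,0]-.545,w[:,1]+.017)<.085]
m=w[(w[:,2]>.122)&(w[:,2]<.145)];c=[.543,-.017]
for t in(.02,.012,.009): c=circ(m[abs(np.hypot(*(m[:,:2]-c[:2]).T)-.056)<t])
print(len(m),c)
h=w[(w[:,2]>.185)&(w[:,2]<.2)];print(len(h),h.mean(0),h.min(0),h.max(0))
E
```

```text
{'t': np.float64(2.5), 'joint_pos': array([-0.322,  0.313,  0.373,  1.665, -0.122,  1.186,  1.662]), 'dq': array([-0.   , -0.001,  0.006, -0.003,  0.001, -0.002,  0.001]), 'effort': array([ 1.7600e-01, -4.2273e+01,  3.2840e+00, -2.5479e+01,  3.6000e-02,
        7.5000e-02, -4.0000e-03]), 'tcp_pos': array([ 0.598, -0.016,  0.383]), 'tool_rot': array([ 1.700e-02, -3.141e+00, -1.000e-03]), 'wrist_force': array([-0.003, -0.213, -0.308]), 'ft_torque': array([-0.009, -0.018,  0.006]), 'grip_force': np.float64(0.0), 'width': np.float64(0.998)}
6105 [ 0.54558237 -0.01864404  0.05377388]
459 [ 0.59949489 -0.01872681  0.19432822] [ 0.59066873 -0.02840595  0.1853242 ] [ 0.61013547 -0.00910072  0.1982479 ]
```

View pics/w1.png

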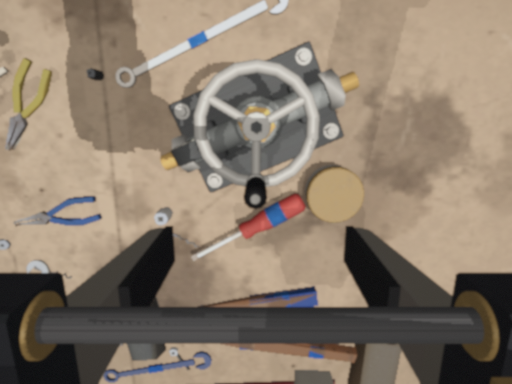

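The wrist view shows the wheel hub at (257,128) and the handle at (256,190), standing free with the driver and tin below finger level. It measures the handle at (0.599,-0.018) and the centre at (0.545,-0.018), which agrees with the top view and the 55 mm radius.

>>> send_rows:
  targets: "0.15 -0.25 -3 0 -1;0.15 -0.25 -6 0 -1;0.15 -0.25 -9 0 -1;0.15 -0.25 -12 0 -1;0.15 -0.25 -14.2 0 -1;0.15 -0.25 -14.2 0 -1;0.15 -0.25 -14.2 0 1;0.15 -0.25 -14.2 0 1"

```text
t: 3.35
tcp_pos: [0.6004, -0.0193, 0.2424]
tool_rot: [-0.015, 3.139, 0.0]
wrist_force: [0.5, 0.4, 0.4]
width: 0.848
grip_force: 0.0
```

>>> send_rows:
  targets: "0 0 0 0 1;0 0 0 0 1;0 0 0 0 1;0 0 0 0 1;0 0 0 0 1;0 0 0 0 1;0 0 0 0 1;0 0 0 0 1"

```text
t: 4.15
tcp_pos: [0.5996, -0.0194, 0.2406]
tool_rot: [0.015, -3.141, -0.0]
wrist_force: [-0.4, -0.5, -0.9]
width: 0.217
grip_force: 35.0
```

```bash
cat > arc.py <<'E'
import sys,numpy as np
# rows (cm) from bearing a0 by step per row, radius r
def arc(a0,step,n=8,r=5.5):
    a=np.radians(a0+step*np.arange(n+1));x,y=r*np.cos(a),r*np.sin(a)
    return ";".join(f"{x[i]-x[0]:.1f} {y[i]-y[0]:.1f} 0 0 1" for i in range(1,n+1))
if __name__=="__main__":
    for a in (0,-120,-240): print(a,"cw",arc(a,-15))
    for a in (0,120,240): print(a,"ccw",arc(a,15))
E
python3 arc.py
```

```text
0 cw -0.2 -1.4 0 0 1;-0.7 -2.7 0 0 1;-1.6 -3.9 0 0 1;-2.7 -4.8 0 0 1;-4.1 -5.3 0 0 1;-5.5 -5.5 0 0 1;-6.9 -5.3 0 0 1;-8.2 -4.8 0 0 1
-120 cw -1.1 0.9 0 0 1;-2.0 2.0 0 0 1;-2.6 3.3 0 0 1;-2.8 4.8 0 0 1;-2.6 6.2 0 0 1;-2.0 7.5 0 0 1;-1.1 8.7 0 0 1;-0.0 9.5 0 0 1
-240 cw 1.3 0.5 0 0 1;2.8 0.7 0 0 1;4.2 0.5 0 0 1;5.5 0.0 0 0 1;6.6 -0.9 0 0 1;7.5 -2.0 0 0 1;8.1 -3.3 0 0 1;8.3 -4.8 0 0 1
0 ccw -0.2 1.4 0 0 1;-0.7 2.7 0 0 1;-1.6 3.9 0 0 1;-2.7 4.8 0 0 1;-4.1 5.3 0 0 1;-5.5 5.5 0 0 1;-6.9 5.3 0 0 1;-8.2 4.8 0 0 1
120 ccw -1.1 -0.9 0 0 1;-2.0 -2.0 0 0 1;-2.6 -3.3 0 0 1;-2.8 -4.8 0 0 1;-2.6 -6.2 0 0 1;-2.0 -7.5 0 0 1;-1.1 -8.7 0 0 1;-0.0 -9.5 0 0 1
240 ccw 1.3 -0.5 0 0 1;2.8 -0.7 0 0 1;4.2 -0.5 0 0 1;5.5 -0.0 0 0 1;6.6 0.9 0 0 1;7.5 2.0 0 0 1;8.1 3.3 0 0 1;8.3 4.8 0 0 1
```

>>> send_rows:
  targets: "-0.1 -1 0 0 1;-0.3 -1.9 0 0 1;-0.7 -2.7 0 0 1;-1.3 -3.5 0 0 1;-2 -4.2 0 0 1;-2.7 -4.8 0 0 1;-3.6 -5.2 0 0 1;-4.5 -5.4 0 0 1"

```text
t: 4.95
tcp_pos: [0.5541, -0.0732, 0.2406]
tool_rot: [-0.015, 3.141, 0.002]
wrist_force: [1.8, 5.4, -0.6]
width: 0.214
grip_force: 35.0
```

```bash
python3 -c "
from arc import arc
for a in range(-80,-361,-24): print(a,arc(a,-3))"; python3 -c "
from station import env
print(env.read_state()['tcp_pos'],env.read_state()['wrist_force'])"
```

```text
-80 -0.3 -0.0 0 0 1;-0.6 -0.1 0 0 1;-0.9 -0.1 0 0 1;-1.1 -0.1 0 0 1;-1.4 -0.1 0 0 1;-1.7 -0.0 0 0 1;-2.0 0.0 0 0 1;-2.3 0.1 0 0 1
-104 -0.3 0.1 0 0 1;-0.6 0.2 0 0 1;-0.8 0.3 0 0 1;-1.1 0.4 0 0 1;-1.3 0.5 0 0 1;-1.6 0.7 0 0 1;-1.8 0.8 0 0 1;-2.1 1.0 0 0 1
-128 -0.2 0.2 0 0 1;-0.4 0.4 0 0 1;-0.6 0.6 0 0 1;-0.8 0.8 0 0 1;-1.0 1.0 0 0 1;-1.2 1.3 0 0 1;-1.3 1.5 0 0 1;-1.5 1.8 0 0 1
-152 -0.1 0.3 0 0 1;-0.2 0.5 0 0 1;-0.3 0.8 0 0 1;-0.4 1.1 0 0 1;-0.5 1.3 0 0 1;-0.6 1.6 0 0 1;-0.6 1.9 0 0 1;-0.6 2.2 0 0 1
-176 -0.0 0.3 0 0 1;-0.0 0.6 0 0 1;0.0 0.9 0 0 1;0.0 1.1 0 0 1;0.1 1.4 0 0 1;0.1 1.7 0 0 1;0.2 2.0 0 0 1;0.3 2.3 0 0 1
-200 0.1 0.3 0 0 1;0.2 0.5 0 0 1;0.4 0.8 0 0 1;0.5 1.0 0 0 1;0.7 1.3 0 0 1;0.8 1.5 0 0 1;1.0 1.7 0 0 1;1.2 1.9 0 0 1
-224 0.2 0.2 0 0 1;0.4 0.4 0 0 1;0.6 0.6 0 0 1;0.9 0.7 0 0 1;1.1 0.9 0 0 1;1.4 1.0 0 0 1;1.6 1.2 0 0 1;1.9 1.3 0 0 1
-248 0.3 0.1 0 0 1;0.5 0.2 0 0 1;0.8 0.3 0 0 1;1.1 0.3 0 0 1;1.4 0.4 0 0 1;1.7 0.4 0 0 1;2.0 0.4 0 0 1;2.3 0.4 0 0 1
-272 0.3 -0.0 0 0 1;0.6 -0.1 0 0 1;0.9 -0.1 0 0 1;1.1 -0.2 0 0 1;1.4 -0.2 0 0 1;1.7 -0.3 0 0 1;2.0 -0.4 0 0 1;2.2 -0.6 0 0 1
-296 0.3 -0.1 0 0 1;0.5 -0.3 0 0 1;0.7 -0.4 0 0 1;1.0 -0.6 0 0 1;1.2 -0.8 0 0 1;1.4 -1.0 0 0 1;1.6 -1.2 0 0 1;1.8 -1.4 0 0 1
-320 0.2 -0.2 0 0 1;0.3 -0.5 0 0 1;0.5 -0.7 0 0 1;0.6 -1.0 0 0 1;0.8 -1.2 0 0 1;0.9 -1.5 0 0 1;1.0 -1.7 0 0 1;1.1 -2.0 0 0 1
-344 0.1 -0.3 0 0 1;0.1 -0.6 0 0 1;0.2 -0.8 0 0 1;0.2 -1.1 0 0 1;0.2 -1.4 0 0 1;0.2 -1.7 0 0 1;0.2 -2.0 0 0 1;0.2 -2.3 0 0 1
[ 0.55411226 -0.07319508  0.2406366 ] [ 1.80596623  5.36465693 -0.61648451]
```

>>> send_rows:
  targets: "-0.3 0 0 0 1;-0.6 -0.1 0 0 1;-0.9 -0.1 0 0 1;-1.1 -0.1 0 0 1;-1.4 -0.1 0 0 1;-1.7 0 0 0 1;-2 0 0 0 1;-2.3 0.1 0 0 1"

```text
t: 5.75
tcp_pos: [0.5318, -0.0725, 0.2406]
tool_rot: [-0.015, 3.14, -0.0]
wrist_force: [3.6, 4.0, -3.6]
width: 0.214
grip_force: 35.0
```

>>> send_rows:
  targets: "-0.3 0.1 0 0 1;-0.6 0.2 0 0 1;-0.8 0.3 0 0 1;-1.1 0.4 0 0 1;-1.3 0.5 0 0 1;-1.6 0.7 0 0 1;-1.8 0.8 0 0 1;-2.1 1.0 0 0 1"

```text
t: 6.55
tcp_pos: [0.5108, -0.0625, 0.2407]
tool_rot: [-0.014, 3.141, -0.0]
wrist_force: [5.5, 4.0, -5.8]
width: 0.213
grip_force: 35.0
```

>>> send_rows:
  targets: "-0.2 0.2 0 0 1;-0.4 0.4 0 0 1;-0.6 0.6 0 0 1;-0.8 0.8 0 0 1;-1.0 1.0 0 0 1;-1.2 1.3 0 0 1;-1.3 1.5 0 0 1;-1.5 1.8 0 0 1"

```text
t: 7.35
tcp_pos: [0.496, -0.0449, 0.2407]
tool_rot: [-0.014, 3.14, -0.001]
wrist_force: [7.0, 0.9, -8.5]
width: 0.214
grip_force: 35.0
```

>>> send_rows:
  targets: "-0.1 0.3 0 0 1;-0.2 0.5 0 0 1;-0.2 0.8 0 0 1;-0.3 1.1 0 0 1;-0.4 1.3 0 0 1;-0.5 1.6 0 0 1;-0.5 1.9 0 0 1;-0.5 2.2 0 0 1"

```text
t: 8.15
tcp_pos: [0.4933, -0.0386, 0.2409]
tool_rot: [0.002, 3.132, -0.034]
wrist_force: [16.1, -50.0, -20.0]
width: 0.213
grip_force: 35.0
```

At bearing -157° or so the wheel stopped dead with 50 N along the tangent, so it is against the stop: 157° of travel, or 2.75 rad, inside the stated range. Next I back off 720° from there.

```bash
python3 - <<'E'
from arc import *
x,y=-5.36,-.38
a=np.radians([-168,-160,-152,-140,-128,-116,-104,-92])
print(";".join(f"{5.5*np.cos(t)-x+.1:.1f} {5.5*np.sin(t)-y:.1f} 0 0 1" for t in a))
for b in range(-92,508,120): print(b,arc(b,15))
print(508,arc(508,55/8))
E
```

```text
0.1 -0.8 0 0 1;0.3 -1.5 0 0 1;0.6 -2.2 0 0 1;1.2 -3.2 0 0 1;2.1 -4.0 0 0 1;3.0 -4.6 0 0 1;4.1 -5.0 0 0 1;5.3 -5.1 0 0 1
-92 1.4 0.1 0 0 1;2.8 0.6 0 0 1;3.9 1.5 0 0 1;4.9 2.6 0 0 1;5.5 3.9 0 0 1;5.7 5.3 0 0 1;5.6 6.7 0 0 1;5.0 8.1 0 0 1
28 -0.8 1.2 0 0 1;-1.9 2.1 0 0 1;-3.2 2.7 0 0 1;-4.7 2.9 0 0 1;-6.1 2.8 0 0 1;-7.4 2.3 0 0 1;-8.6 1.4 0 0 1;-9.5 0.3 0 0 1
148 -0.6 -1.3 0 0 1;-0.8 -2.7 0 0 1;-0.7 -4.2 0 0 1;-0.2 -5.5 0 0 1;0.6 -6.7 0 0 1;1.7 -7.6 0 0 1;3.1 -8.2 0 0 1;4.5 -8.4 0 0 1
268 1.4 0.1 0 0 1;2.8 0.6 0 0 1;3.9 1.5 0 0 1;4.9 2.6 0 0 1;5.5 3.9 0 0 1;5.7 5.3 0 0 1;5.6 6.7 0 0 1;5.0 8.1 0 0 1
388 -0.8 1.2 0 0 1;-1.9 2.1 0 0 1;-3.2 2.7 0 0 1;-4.7 2.9 0 0 1;-6.1 2.8 0 0 1;-7.4 2.3 0 0 1;-8.6 1.4 0 0 1;-9.5 0.3 0 0 1
508 -0.3 -0.6 0 0 1;-0.6 -1.2 0 0 1;-0.7 -1.8 0 0 1;-0.8 -2.5 0 0 1;-0.8 -3.1 0 0 1;-0.8 -3.8 0 0 1;-0.6 -4.4 0 0 1;-0.4 -5.1 0 0 1
```

>>> send_rows:
  targets: "0.1 -0.8 0 0 1;0.3 -1.5 0 0 1;0.6 -2.2 0 0 1;1.2 -3.2 0 0 1;2.1 -4.0 0 0 1;3.0 -4.6 0 0 1;4.1 -5.0 0 0 1;5.3 -5.1 0 0 1"

```text
t: 8.95
tcp_pos: [0.5439, -0.074, 0.2406]
tool_rot: [0.014, -3.14, 0.0]
wrist_force: [-2.9, 3.0, 2.2]
width: 0.212
grip_force: 35.0
```

>>> send_rows:
  targets: "1.4 0.1 0 0 1;2.8 0.6 0 0 1;3.9 1.5 0 0 1;4.9 2.6 0 0 1;5.5 3.9 0 0 1;5.7 5.3 0 0 1;5.6 6.7 0 0 1;5.0 8.1 0 0 1"

```text
t: 9.75
tcp_pos: [0.5943, 0.0048, 0.2406]
tool_rot: [-0.011, 3.141, -0.007]
wrist_force: [-1.0, -5.0, -0.3]
width: 0.211
grip_force: 35.0
```

>>> send_rows:
  targets: "-0.8 1.2 0 0 1;-1.9 2.1 0 0 1;-3.2 2.7 0 0 1;-4.7 2.9 0 0 1;-6.1 2.8 0 0 1;-7.4 2.3 0 0 1;-8.6 1.4 0 0 1;-9.5 0.3 0 0 1"

```text
t: 10.55
tcp_pos: [0.4985, 0.0114, 0.2407]
tool_rot: [-0.017, 3.14, 0.002]
wrist_force: [5.4, 2.2, -7.6]
width: 0.211
grip_force: 35.0
```

>>> send_rows:
  targets: "-0.6 -1.3 0 0 1;-0.8 -2.7 0 0 1;-0.7 -4.2 0 0 1;-0.2 -5.5 0 0 1;0.6 -6.7 0 0 1;1.7 -7.6 0 0 1;3.1 -8.2 0 0 1;4.5 -8.4 0 0 1"

```text
t: 11.35
tcp_pos: [0.5426, -0.0741, 0.2406]
tool_rot: [0.013, -3.137, -0.003]
wrist_force: [-4.9, 6.2, 3.8]
width: 0.208
grip_force: 35.0
```

>>> send_rows:
  targets: "1.4 0.1 0 0 1;2.8 0.6 0 0 1;3.9 1.5 0 0 1;4.9 2.6 0 0 1;5.5 3.9 0 0 1;5.7 5.3 0 0 1;5.6 6.7 0 0 1;5.0 8.1 0 0 1"

```text
t: 12.15
tcp_pos: [0.5947, 0.0035, 0.2407]
tool_rot: [-0.009, 3.139, -0.007]
wrist_force: [4.1, -3.8, -5.2]
width: 0.215
grip_force: 35.0
```

>>> send_rows:
  targets: "-0.8 1.2 0 0 1;-1.9 2.1 0 0 1;-3.2 2.7 0 0 1;-4.7 2.9 0 0 1;-6.1 2.8 0 0 1;-7.4 2.3 0 0 1;-8.6 1.4 0 0 1;-9.5 0.3 0 0 1"

```text
t: 12.95
tcp_pos: [0.4983, 0.0108, 0.2407]
tool_rot: [-0.016, 3.141, 0.002]
wrist_force: [3.6, 4.1, -5.8]
width: 0.213
grip_force: 35.0
```

>>> send_rows:
  targets: "-0.3 -0.6 0 0 1;-0.6 -1.2 0 0 1;-0.7 -1.8 0 0 1;-0.8 -2.5 0 0 1;-0.8 -3.1 0 0 1;-0.8 -3.8 0 0 1;-0.6 -4.4 0 0 1;-0.4 -5.1 0 0 1"

```text
t: 13.75
tcp_pos: [0.4941, -0.0407, 0.2406]
tool_rot: [0.014, -3.139, -0.002]
wrist_force: [0.4, 5.6, -1.9]
width: 0.214
grip_force: 35.0
```

>>> send_rows:
  targets: "0 0 0 0 1;0 0 0 0 1;0 0 0 0 1;0 0 0 0 1;0 0 0 0 1;0 0 0 0 1;0 0 0 0 1;0 0 0 0 1"

```text
t: 14.55
tcp_pos: [0.4942, -0.0407, 0.2406]
tool_rot: [0.014, -3.141, 0.0]
wrist_force: [-3.5, -0.8, 0.7]
width: 0.214
grip_force: 35.0
```

```bash
python3 - <<'E'
from station import env
from h import *
s=env.read_state();p=s["tcp_pos"];g=p+R.from_rotvec(s["tool_rot"]).apply([0,0,.069])
print(p,g,s["wrist_force"],np.degrees(np.arctan2(g[1]+.0185,g[0]-.545)))
g1=np.array([.4933,-.0386,.2409])+R.from_rotvec([.002,3.132,-.034]).apply([0,0,.069])
print("stop",g1,np.degrees(np.arctan2(g1[1]+.0185,g1[0]-.545)))
d=env.snapshot("wrist");cv2.imwrite("pics/w2.png",d["pixels"]);cv2.imwrite("pics/s2.png",env.snapshot("side")["pixels"])
E
```

```text
[ 0.49418508 -0.04066341  0.24062459] [ 0.49411388 -0.04067342  0.17162463] [-3.48251199 -0.8054987   0.70401007] -156.45503076877247
stop [ 0.49394811 -0.04009829  0.17191931] -157.06845883279414
```

View pics/s2.png

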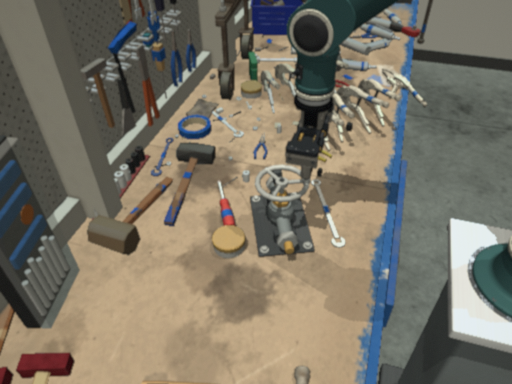

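View pics/w2.png

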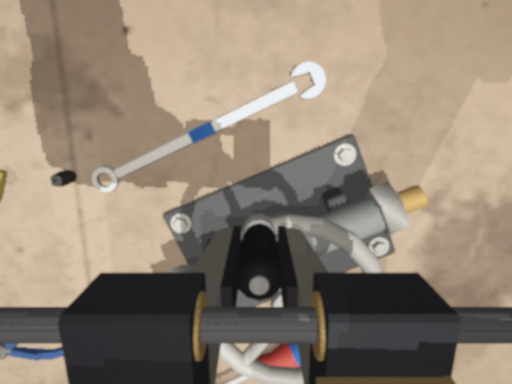

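In the side view the wrench (330,215), tin (228,240) and driver (225,205) have not moved. The wrist view shows the handle at (258,260) held between the pads. The bearing is within 1° of the stop's bearing after two turns.

```bash
python3 -c "
from station import env
print(env.job_done())"
```

```text
the job is handed in; nothing more can be done
None
```

I closed the valve against its stop, backed it off two full turns (within about 1° by the arm's measured position) and handed the job in at about 14.6 s with the gripper still holding the handle; the wrench, tin and screwdriver looked unmoved, and no verdict was returned.

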